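# Right the fallen spice jar on the seasoning board and close up the row

### The job

The spice jar on the long wooden seasoning board has fallen over between the drinks can and the small tin. Stand it upright on its base in the board's groove, between the two, then slide the board's metal stop up behind the tin until the whole row stands snug against the upright end board in single file: can, jar, tin, stop, everything upright.

Things in the scene. Friction and masses are not known exactly. Their poses are not given: they have to be found in the camera images.
- board: Fixed hardwood board, 130 mm wide and 18 mm thick, with one straight flat groove (the lane) along its own y axis; origin on the worktop plane, below the middle of the groove's width. The groove is 70 mm wide (x = -35 to 35) and 6 mm deep: its floor is at z = 12 mm, the board's top on both sides at z = 18 mm. It ends at y = +200 mm against an upright end board 65 mm high and is open at y = -250 mm.
- lane_end (a point): Point on the groove's floor, midway across, at the inner face of the upright end board.
- stop (a joint): The board's metal stop: upright bent steel plate 112 mm wide across the groove, slides along the board hooked over its edges (friction about 2 N, stays where left). Value in m, grows towards the end board (+y); its inner face is at the board's y = value - 215 mm. Range 0 to 0.30. Its flat foot reaches 34 mm outward (-y), upper side 10 mm above the groove's floor.
- stop_edge (a point): Top middle of the stop's rolled upper edge (a 10 mm thick round edge), 64 mm above the groove's floor, 5 mm outward (-y) of the stop's inner face.
- jar: The fallen spice jar with a gold cap: round, 42 mm in diameter, 106 mm tall, 0.11 kg. Origin at the centre of its base, its z axis runs from base to cap. It starts lying in the groove, cap towards the stop.
- can: Drinks can standing in the groove near the end board: 66 mm in diameter, 115 mm tall, 0.3 kg. Origin at the centre of its base, z up.
- tin: Small round food tin standing in the groove between the jar and the stop: 57 mm in diameter, 72 mm tall, 0.18 kg. Origin at the centre of its base, z up.
Not all that is in view belongs to the job. Leave any purple or turquoise look-alike of the tin alone. What is shaped like the jar but blue is not meant.

How it is judged:
On the way:
1. the jar stands upright by itself on the groove's floor, let go, between the can and the tin (angle between jar's own z axis and vertical below 0.15 rad and z of jar in the frame of board below 0.0165 m and y of jar in the frame of board between -0.2 and 0.16 m and contact force between jar and the fingers below 0.05 N), for 0.2 s.
At the end, for the whole second after the job is handed in: Can, jar and tin stand upright (0.12 rad) and at rest on the groove's floor in single file from the end board (jar centre over 65 mm, tin centre over 105 mm from it), with gaps under about 10 mm from end board to can, can to jar, jar to tin and tin to stop (angle between each of jar, can, tin's own z axis and vertical below 0.12 rad and z of each of jar, can, tin in the frame of board below 0.0165 m and y of can in the frame of lane_end above -0.045 m and horizontal distance between jar and can below 0.064 m and horizontal distance between tin and jar below 0.06 m and y of tin in the frame of stop_edge below 0.0435 m and y of jar in the frame of lane_end below -0.065 m and y of tin in the frame of lane_end below -0.105 m and linear speed of each of jar, can, tin below 0.02 m/s); the robot touches nothing.
It fails at once if the can or the tin is knocked over (angle between any of can, tin's own z axis and vertical above 0.6 rad).
It also fails if it takes over 48 s, if anything falls off the work surface, if the arm or the gripper's body presses on something with over 40 N, if the wrist force passes 120 N, or if a joint passes its speed limit or range.

### The arm

A 6-joint arm with a two-finger parallel gripper is mounted at the origin on a cart in front of the work surface, level with it; the furniture and walls round the work are solid. World frame = base frame: x ahead of the robot, y to its left, z up, the work surface at z = 0. Lengths are in m, angles in rad, forces in N, time in s.
With the tool pointing down it reaches from about 0.325 to 0.9 m from the base axis. Payload 6.1 kg.
Tool frame: the origin (TCP) lies midway between the tips of the shut fingers; the grasp point (between the pads) lies 19 mm behind it; x points along the fingers, y is the direction in which the jaws open and shut, and the axes are right-handed (so a half turn about x gives the same grasp; the last joint's range is limited). The gripper opens to 85 mm and grips with 20 to 120 N. Pads are 22 mm wide; open, the fingers measure 114 mm over their backs; the gripper's body (76 mm by 85 mm) begins 54 mm behind the grasp point. The pads swing forward as they close: fully open they stand 13 mm farther back than shut.
Start: joints at [-1.228, 0.22, 1.526, -0, 1.395, -0.126], TCP at [0.282, -0.558, 0.231] pointing down, gripper open.
Joint ranges: [-2.98, 2.98], [-0.91, 2.08], [0.09, 2.57], [-1.24, 4.39], [0.2, 2.65], [-2.68, 2.68]. Speed limits (rad/s): [2.57, 2.57, 3.01, 3.14, 3.14, 3.14].

### API

Orientations are given as [roll, pitch, yaw] about the fixed x, y, z axes, in that order (R = Rz(yaw) Ry(pitch) Rx(roll)).
In Python, from plant import movep, move_l, set_joints, gripper_to, hold, inverse_kinematics, observe, get_image, get_calibration, Unreachable, job_done gives the robot as it stands. Calls block until the motion is done:
- movep(position, orientation): joint-space move of the TCP to a pose.
- move_l(position, feed=0.15, rotation=None, max_force=None): straight line of the TCP; rotation=None keeps the orientation; feed is the mean speed in m/s. With max_force (N) it stops when the force on the tool has changed by that much, and returns True; else False.
- set_joints(angles): joint-space move.
- gripper_to(opening, f_grip=None): finger opening in m; f_grip is the grip in N (None keeps the last); returns when the fingers have stopped.
- hold(seconds).
- inverse_kinematics(position, orientation): joint angles nearest the present ones, or None.
- observe(): the state.
- get_image(name): name is "scene" or "top" or "wrist"; returns (picture, depth): 420x560x3 uint8, red, green, blue; 420x560 float32, m along the optical axis (not along the pixel's ray), 0 where there is no reading.
- get_calibration(name): a dict with "intrinsics" (3x3 intrinsics, pixels), "dist_coeffs" ([k1, k2, p1, p2, k3] as OpenCV has them; the pictures are not rectified), "world_from_camera" (4x4, takes a point from camera to world coordinates). Camera axes: x right, y down, z forward; pixel columns grow to the right and rows downward; lengths in m; the calibration is good to about 2 mm. A picture is of the moment at which its call begins: read the wrist's pose just before it. get_calibration takes no time and is no camera call; for the wrist camera it gives the pose at the moment of the call.
A pose or a line that the arm cannot do raises Unreachable and nothing moves.
- job_done(): hands the job in, once; it reports no verdict.
The state is a dict: "time_s": time; "q": joint angles; "joint_velocities": joint speeds; "joint_torque": joint torques, N m; "eef_pos": TCP position; "tcp_rot": TCP orientation; "ft_force": force on the tool from outside, world axes, zero at the start; "torque": the same for the moment, N m; "opening": finger opening in m.
Only numpy, scipy, OpenCV 4.12 (cv2) and the standard library are available. Lean on these libraries where they do the work, as an engineer would, in place of code of your own. Each camera call takes 0.05 s, during which the arm holds its last target.

## Working session

There is one attempt and no reset: what is moved stays moved. The work goes in short steps, each a Python script; the robot and the scene stay as the last script left them, time stands still between calls to the robot, and variables do not carry over. Pictures are saved under pics/ and viewed, and the job is handed in when it is done.

```bash
ls; mkdir -p pics; python3 - <<'E'
from plant import *
import cv2,numpy as np
print(observe())
for n in ["scene","top","wrist"]:
    c=get_calibration(n); p,d=get_image(n)
    cv2.imwrite(f"pics/{n}0.png",p[:,:,::-1]); np.savez(f"pics/{n}0.npz",p=p,d=d,K=c["intrinsics"],D=c["dist_coeffs"],T=c["world_from_camera"])
    print(n,np.round(c["intrinsics"],1).tolist(),c["dist_coeffs"],np.round(c["world_from_camera"],3).tolist())
E
```

```text
pics
{'time_s': 0.0, 'q': array([-1.22811620e+00,  2.21217691e-01,  1.52760900e+00, -2.56695284e-05,
        1.39469503e+00, -1.26089999e-01]), 'joint_velocities': array([ 9.83624985e-05,  8.13217651e-04, -4.59147569e-04, -2.13746449e-04,
        7.56198714e-04, -3.01776214e-04]), 'joint_torque': array([-8.47898591e-04, -4.96904755e+01, -3.89394665e+01, -3.28984215e-04,
        1.11824612e-02,  2.77572030e-05]), 'eef_pos': array([ 0.28215898, -0.55700886,  0.23020558]), 'tcp_rot': array([-1.68379067,  1.5688671 ,  1.92657663]), 'ft_force': array([0.4807343 , 0.20986094, 0.72716039]), 'torque': array([ 0.00950032, -0.0065492 ,  0.00312584]), 'opening': 0.08590024659450453}
scene [[464.5, 0.0, 285.6], [0.0, 464.5, 211.5], [0.0, 0.0, 1.0]] [-0.00276471  0.          0.          0.          0.        ] [[0.464, -0.49, 0.738, -0.133], [-0.886, -0.244, 0.395, -0.41], [-0.013, -0.837, -0.547, 0.534], [0.0, 0.0, 0.0, 1.0]]
top [[501.6, 0.0, 280.7], [0.0, 501.6, 208.3], [0.0, 0.0, 1.0]] [-0.13860284  0.          0.          0.          0.        ] [[0.022, -0.992, 0.122, 0.401], [-0.999, -0.026, -0.028, -0.059], [0.031, -0.121, -0.992, 0.975], [0.0, 0.0, 0.0, 1.0]]
wrist [[330.0, 0.0, 284.1], [0.0, 330.0, 205.9], [0.0, 0.0, 1.0]] [0.0088116 0.        0.        0.        0.       ] [[0.452, -0.846, -0.283, 0.356], [-0.892, -0.429, -0.141, -0.52], [-0.002, 0.317, -0.949, 0.373], [0.0, 0.0, 0.0, 1.0]]
```

View pics/scene0.png

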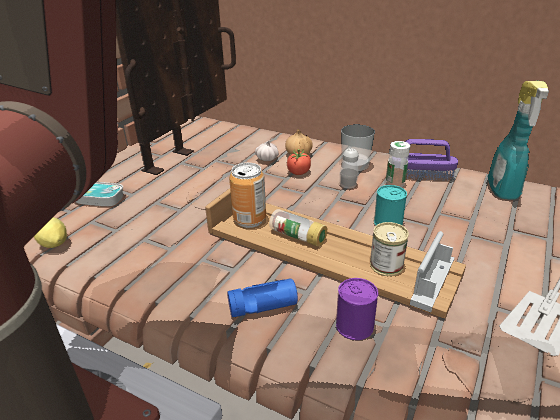

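View pics/top0.png

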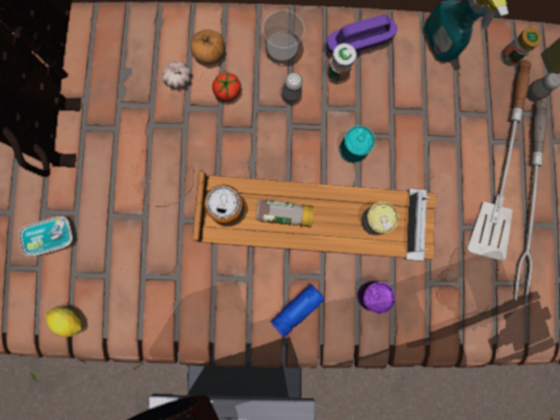

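The top view shows the end board at (200,207), can (223,204), jar lying (260–313, 212) with its cap to the right, tin (381,218) and stop (417,225). Purple, turquoise and blue look-alikes stand beside the board.

```bash
cat > h.py <<'E'
import numpy as np,cv2
def wmap(p,d,K,D,T):
    h,w=d.shape
    u,v=np.meshgrid(np.arange(w),np.arange(h))
    n=cv2.undistortPoints(np.stack([u,v],-1).reshape(-1,1,2).astype(np.float64),K,D).reshape(h,w,2)
    P=np.dstack([n[...,0]*d,n[...,1]*d,d])
    W=P@T[:3,:3].T+T[:3,3]
    W[d==0]=np.nan
    return W
def ray(u,v,z,K,D,T):
    n=cv2.undistortPoints(np.array([[[u,v]]],float),np.asarray(K),np.asarray(D)).reshape(2)
    r=T[:3,:3]@np.array([n[0],n[1],1]);o=T[:3,3]
    return o+r*(z-o[2])/r[2]
def load(n):
    f=np.load(f"pics/{n}.npz");return f["p"],f["d"],f["K"],f["D"],f["T"]
E
python3 - <<'E'
from h import *
p,d,K,D,T=load("top0"); W=wmap(p,d,K,D,T)
for u,v in [(200,207),(223,204),(270,212),(285,213),(308,214),(345,205),(345,185),(340,250),(381,218),(418,205),(418,240),(427,240),(100,300)]:
    print((u,v),np.round(W[v,u],3),p[v,u])
hsv=cv2.cvtColor(p,cv2.COLOR_RGB2HSV)
# board mask by height & depth
z=W[...,2]
for nm,lo,hi in [("boardtop",.013,.023),("end",.068,.085),("jar",.03,.058),("tin",.074,.095),("can",.115,.14),("stop",.066,.082)]:
    box=np.zeros_like(z,bool); box[170:265,190:445]=1
    m=((z>lo)&(z<hi)&box).astype(np.uint8)
    n,l,s,c=cv2.connectedComponentsWithStats(m)
    for i in range(1,n):
        if s[i,4]>60:
            q=W[l==i]; r=cv2.minAreaRect((q[:,:2]*1000).astype(np.float32))
            print(nm,s[i].tolist(),np.round(np.median(q,0),3),[np.round(x,1) for x in r])
# upscale crop
cv2.imwrite("pics/topcrop.png",cv2.resize(p[160:270,190:445,::-1],None,fx=3,fy=3,interpolation=cv2.INTER_CUBIC))
E
```

```text
(200, 207) [0.511 0.063 0.066] [152 103  60]
(223, 204) [0.509 0.016 0.126] [184 181 183]
(270, 212) [ 0.506 -0.065  0.053] [159 149 144]
(285, 213) [ 0.505 -0.093  0.054] [163 154 149]
(308, 214) [ 0.504 -0.136  0.053] [198 158  59]
(345, 205) [ 0.528 -0.211  0.012] [192 131  76]
(345, 185) [ 0.57  -0.212  0.001] [166 122  99]
(340, 250) [ 0.44  -0.201  0.017] [189 128  74]
(381, 218) [ 0.497 -0.266  0.082] [187 181 172]
(418, 205) [ 0.524 -0.337  0.076] [159 160 163]
(418, 240) [ 0.459 -0.338  0.071] [178 181 183]
(427, 240) [ 0.463 -0.374  0.012] [197 133  77]
(100, 300) [ 0.332  0.261 -0.001] [166 118  97]
boardtop [200, 176, 234, 85, 7872] [ 0.482 -0.157  0.018] [array([ 504.4, -162.3]), array([451.7, 137.1]), np.float64(86.6)]
boardtop [420, 190, 16, 39, 273] [ 0.532 -0.376  0.018] [array([ 524.2, -375.4]), array([74.6, 31.1]), np.float64(3.0)]
end [414, 191, 9, 61, 358] [ 0.494 -0.337  0.075] [array([ 494.5, -338. ]), array([ 11.6, 111.5]), np.float64(87.2)]
end [366, 202, 32, 32, 741] [ 0.498 -0.268  0.081] [array([ 498.2, -268.2]), array([55. , 54.8]), np.float64(47.9)]
jar 
[... 337 characters left out ...]
3.2)]
jar [362, 208, 21, 27, 88] [ 0.486 -0.245  0.045] [array([ 490.4, -253.7]), array([55.4, 21.4]), np.float64(27.6)]
tin [415, 191, 8, 61, 240] [ 0.494 -0.338  0.076] [array([ 494.4, -337.5]), array([ 10.9, 110.7]), np.float64(86.9)]
tin [367, 202, 32, 32, 771] [ 0.498 -0.268  0.082] [array([ 498.4, -268.7]), array([54.3, 55.6]), np.float64(42.1)]
can [204, 185, 38, 37, 1015] [0.512 0.017 0.124] [array([512.4,  17. ]), array([63.3, 61.8]), np.float64(53.5)]
stop [414, 191, 9, 61, 385] [ 0.494 -0.336  0.075] [array([ 494.5, -338. ]), array([ 11.6, 111.5]), np.float64(87.2)]
stop [366, 203, 31, 31, 468] [ 0.498 -0.265  0.08 ] [array([ 498.2, -267.3]), array([53.9, 53.7]), np.float64(52.8)]
```

View pics/topcrop.png

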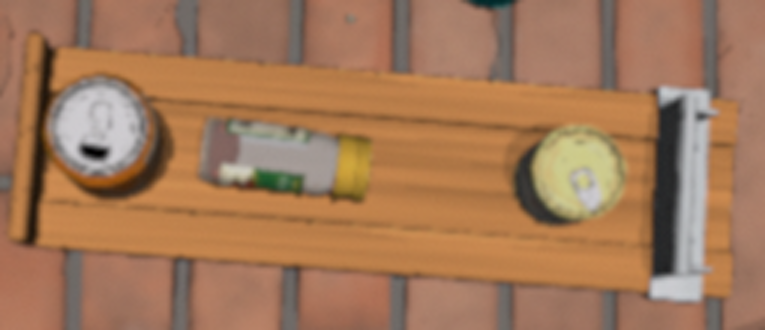

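View pics/wrist0.png

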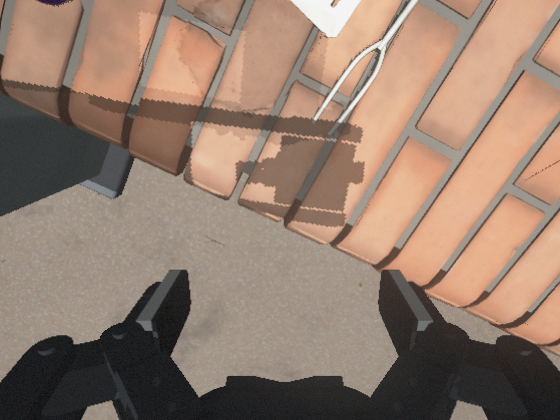

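```bash
cat >> h.py <<'E'
from scipy.spatial.transform import Rotation as Rn
YAW=-0.0437
def orient(t,yaw,s=1):
    """tool points (0,sin t,-cos t) in frame turned by yaw; jaw axis = s*x of that frame"""
    x=np.array([0,np.sin(t),-np.cos(t)]);y=np.array([s,0,0.]);z=np.cross(x,y)
    M=Rn.from_euler('z',yaw).as_matrix()@np.stack([x,y,z],1)
    return M, Rn.from_matrix(M).as_euler('xyz')
def tcp(g,t,yaw):  # TCP for grasp point g
    M,_=orient(t,yaw); return np.asarray(g)+0.019*M[:,0]
E
python3 - <<'E'
from h import *
from plant import *
p,d,K,D,T=load("top0"); W=wmap(p,d,K,D,T)
box=np.zeros(d.shape,bool); box[190:235,250:320]=1
m=box&(W[...,2]>.03)&(W[...,2]<.06)
q=W[m]; 
for y in np.arange(-.145,-.03,.01):
    s=q[(q[:,1]>=y)&(q[:,1]<y+.01)]
    if len(s)>5: print(round(y+.005,3),np.round([s[:,0].min(),s[:,0].max(),s[:,2].max()],4),np.round(s[np.argsort(s[:,2])[-8:],0].mean(),4),len(s))
print("y ext",q[:,1].min(),q[:,1].max())
# board axis: outer edges of board top
b=(W[...,2]>.014)&(W[...,2]<.022); b[:170]=0;b[265:]=0;b[:,:190]=0;b[:,445:]=0
Q=W[b]
for y in np.arange(-.39,.05,.06):
    s=Q[abs(Q[:,1]-y)<.008]; print("board",round(y,2),np.round([s[:,0].min(),s[:,0].max(),(s[:,0].min()+s[:,0].max())/2],4))
# end board
e=(W[...,2]>.058)&(W[...,2]<.072); e[:170]=0;e[250:]=0;e[:,:190]=0;e[:,208:]=0
s=W[e];print("endtop",s.min(0),s.max(0))
# camera in tool frame
o=observe(); c=get_calibration("wrist")["world_from_camera"]
R=Rn.from_euler('xyz',o['tcp_rot']).as_matrix(); print("cam in tool",R.T@(c[:3,3]-o['eef_pos']))
for t in (47,-38):
  for s in (1,-1):
    g=[.505,-.11,.038] if t>0 else [.5,-.185,.085]
    M,e=orient(np.radians(t),YAW,s)
    P=np.array(g)+.019*M[:,0]
    print(t,s,"camdir z",round(M[2,2],2), inverse_kinematics(P,e))
for s in (1,-1):
    M,e=orient(0,YAW,s); print("down",s,M[:,2],inverse_kinematics([.495,-.37,.045],e),inverse_kinematics([.505,-.12,.045],e))
E
```

```text
-0.14 [0.483  0.523  0.0566] 0.5008 108
-0.13 [0.4848 0.5226 0.0588] 0.505 109
-0.12 [0.4847 0.524  0.0562] 0.5034 117
-0.11 [0.4849 0.5265 0.0559] 0.5036 113
-0.1 [0.4861 0.528  0.0554] 0.5053 117
-0.09 [0.4863 0.5275 0.0581] 0.5061 128
-0.08 [0.4877 0.5294 0.0565] 0.5087 116
-0.07 [0.4891 0.5314 0.0579] 0.5098 125
-0.06 [0.4891 0.533  0.0552] 0.511 121
-0.05 [0.4907 0.5322 0.0571] 0.5115 111
-0.04 [0.4923 0.5314 0.0548] 0.5113 66
y ext -0.1455791406614987 -0.03910016184861999
board -0.39 [0.4283 0.5561 0.4922]
board -0.33 [0.4256 0.5627 0.4941]
board -0.27 [0.4321 0.5632 0.4976]
board -0.21 [0.435  0.5654 0.5002]
board -0.15 [0.4392 0.5676 0.5034]
board -0.09 [0.4417 0.5714 0.5065]
board -0.03 [0.4442 0.574  0.5091]
board 0.03 [0.4482 0.578  0.5131]
endtop [0.45025942 0.05866435 0.0581002 ] [0.57964837 0.07464044 0.06886048]
cam in tool [-0.14232312  0.00038419 -0.08227223]
47 1 camdir z -0.73 [-0.73329431  0.5711451   1.73050629  0.60360015  1.46181021 -0.95465084]
47 -1 camdir z 0.73 [-0.73329431  0.5711451   1.73050629  0.60360015  1.46181021  2.18694181]
-38 1 camdir z 0.62 [-0.13809869  0.24926396  1.98062131 -0.80663582  1.01402015  0.38433128]
-38 -1 camdir z -0.62 None
down 1 [-0.04368609 -0.99904531  0.        ] [-0.76941269  0.39803079  1.67949157  0.          1.06407029 -0.72571269] [-0.38530881  0.18990498  1.94335462  0.          1.00833305 -0.34160881]
down -1 [0.04368609 0.99904531 0.        ] [-7.69412693e-01  3.98030794e-01  1.67949157e+00 -4.44089210e-16
  1.06407029e+00  2.41587996e+00] None<sys>:0: UserWarning: Gimbal lock detected. Setting third angle to zero since it is not possible to uniquely determine all angles.
```

```bash
cat > snap.py <<'E'
from plant import *
import cv2,numpy as np
def snap(n,tag):
    c=get_calibration(n); p,d=get_image(n)
    cv2.imwrite(f"pics/{n}{tag}.png",p[:,:,::-1]); np.savez(f"pics/{n}{tag}.npz",p=p,d=d,K=c["intrinsics"],D=c["dist_coeffs"],T=c["world_from_camera"])
E
python3 - <<'E'
from h import *
from plant import *
from snap import snap
t=np.radians(47);y=-.097
g=np.array([.5055,-.112,.039])
M,e=orient(t,y); P=tcp(g,t,y)
gripper_to(.085)
movep(P+[0,0,.11],e); print(observe()['time_s'])
r=move_l(P,feed=.12,max_force=15)
o=observe();print(r,o['time_s'],o['eef_pos'],P,o['ft_force'])
snap("scene","1");snap("wrist","1")
E
```

```text
2.2083
False 3.275 [ 0.50731813 -0.09849345  0.02662215] [ 0.50684577 -0.0981696   0.02604203] [-0.67840574  0.17692083  0.56680816]
```

View pics/scene1.png

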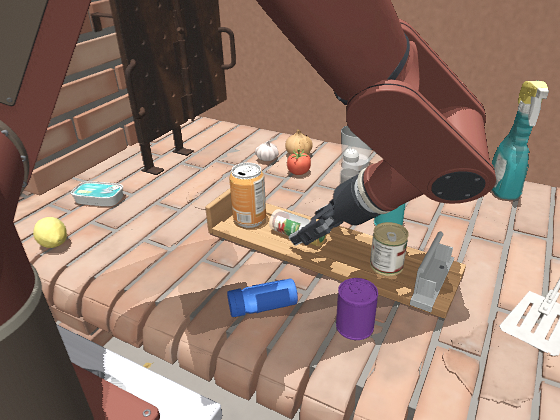

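View pics/wrist1.png

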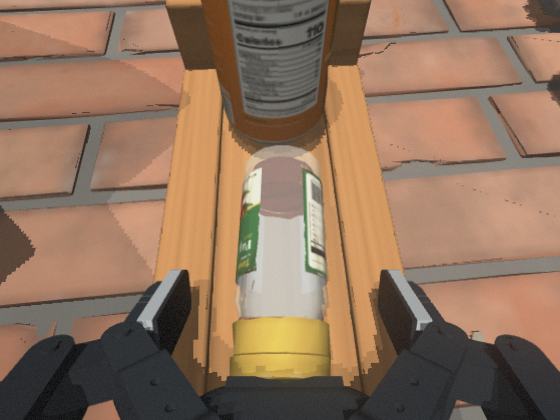

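The fingers straddle the jar: its axis is at column ~283, the midpoint between the pads (188 and 380). The cap is at rows 320–375. I'll grip now and lift.

```bash
python3 - <<'E'
from h import *
from plant import *
from snap import snap
gripper_to(.036,f_grip=40)
o=observe();print(o['time_s'],o['opening'],o['ft_force'])
p=o['eef_pos']
move_l(p+[0,0,.11],feed=.2)
print(observe()['opening'])
snap("wrist","2")
t=np.radians(-40); M,e=orient(t,-.05); g=np.array([.5018,-.180,.150]); P=tcp(g,t,-.05)
print(inverse_kinematics(P,e),inverse_kinematics(P-[0,0,.07],e))
movep(P,e); hold(.2)
o=observe();print(o['time_s'],o['opening'],o['eef_pos'],P,o['ft_force'])
snap("scene","2")
snap("top","2")
E
```

```text
3.8583 0.03864649833215351 [-0.79138723 -1.0495101   3.35101155]
0.03916107432121257
[-0.11074209  0.15492016  1.95589199 -0.78901754  1.12925983  0.32723935] [-0.11074209  0.27991743  1.97168767 -0.84381256  1.03271868  0.44347399]
6.0833 0.03892706941516224 [ 0.50064611 -0.19287232  0.13494514] [ 0.50118961 -0.1921977   0.13544516] [-0.52951361  0.44154396 -1.20463962]
```

View pics/scene2.png

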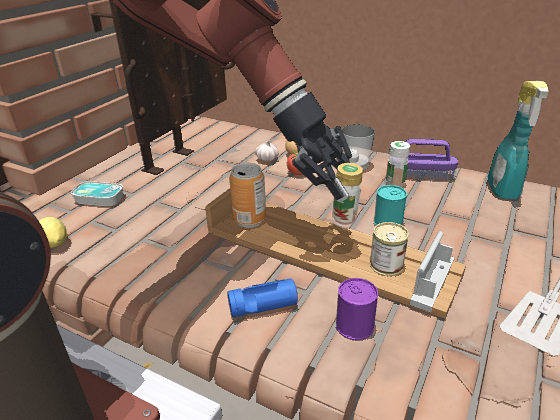

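View pics/top2.png

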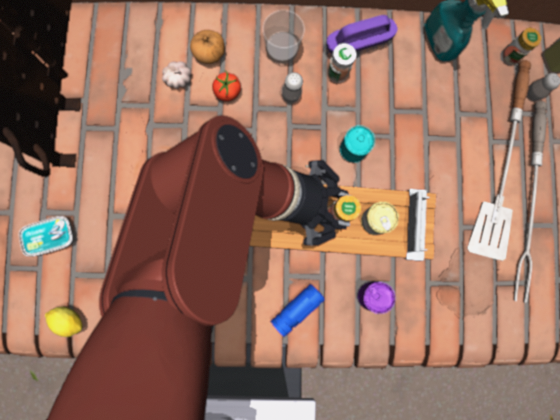

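View pics/wrist2.png

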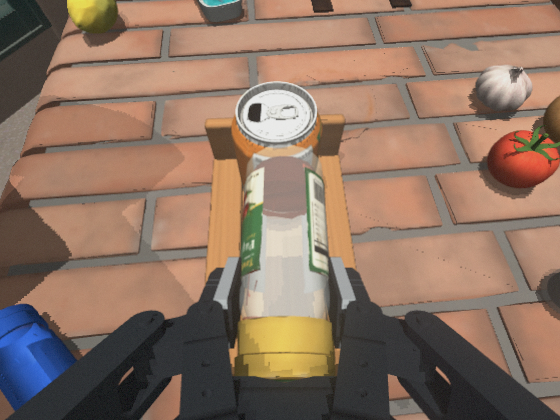

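The jar is held near vertical above the groove: cap at (347,208) in the top view, and base at (344,225) in the scene view. The tin at (381,218) has not moved.

```bash
python3 - <<'E'
from h import *
p,d,K,D,T=load("top2"); W=wmap(p,d,K,D,T)
b=W[190:225,330:366].reshape(-1,3); q=b[b[:,2]>.15]
b=b[np.isfinite(b[:,2])]
m=W[...,2]>.165; m[:190]=0;m[225:]=0;m[:,:335]=0;m[:,362:]=0
q=W[m];print("cap",q.min(0),q.max(0),np.median(q,0),m.sum())
A=np.c_[q[:,:2],np.ones(len(q))];c=np.linalg.lstsq(A,q[:,2],rcond=None)[0];print("cap slope",c)
p,d,K,D,T=load("scene2"); W=wmap(p,d,K,D,T)
x=W[160:235,325:365].reshape(-1,3); 
k=(abs(x[:,0]-.5)<.04)&(abs(x[:,1]+.185)<.04)&(x[:,2]>.06);x=x[k]
for z in np.arange(.065,.19,.01):
    s=x[abs(x[:,2]-z)<.005]
    if len(s)>3: print(round(z,3),len(s),s.min(0).round(3),s.max(0).round(3))
E
```

```text
cap [ 0.47479236 -0.20897493  0.1650675 ] [ 0.53047157 -0.16695946  0.18796505] [ 0.50119439 -0.18442956  0.18184111] 639
cap slope [ 0.03232343 -0.09432884  0.14677637]
0.075 20 [ 0.481 -0.205  0.077] [ 0.499 -0.171  0.08 ]
0.085 116 [ 0.478 -0.206  0.08 ] [ 0.509 -0.166  0.09 ]
0.095 114 [ 0.478 -0.206  0.09 ] [ 0.505 -0.166  0.1  ]
0.105 124 [ 0.478 -0.207  0.1  ] [ 0.509 -0.168  0.11 ]
0.115 123 [ 0.479 -0.207  0.11 ] [ 0.509 -0.167  0.12 ]
0.125 118 [ 0.479 -0.207  0.12 ] [ 0.51 -0.17  0.13]
0.135 102 [ 0.47  -0.208  0.13 ] [ 0.513 -0.178  0.14 ]
0.145 136 [ 0.466 -0.209  0.14 ] [ 0.512 -0.172  0.15 ]
0.155 202 [ 0.466 -0.209  0.15 ] [ 0.507 -0.164  0.16 ]
0.165 224 [ 0.464 -0.209  0.16 ] [ 0.53  -0.151  0.17 ]
0.175 258 [ 0.461 -0.21   0.17 ] [ 0.535 -0.148  0.18 ]
0.185 331 [ 0.46  -0.208  0.18 ] [ 0.53  -0.157  0.19 ]
```

```bash
python3 - <<'E'
from h import *
from plant import *
from snap import snap
o=observe();p=o['eef_pos']
move_l(p-[0,0,.052],feed=.15)
z0=observe()['eef_pos'][2]
r=move_l(p-[0,0,.075],feed=.03,max_force=6)
o=observe();print(r,o['time_s'],o['eef_pos']-p,o['ft_force'])
snap("scene","3")
# tilt the last 3 deg about the base edge-ish grasp point, before letting go
t=np.radians(-43);M,e=orient(t,-.05)
R0=Rn.from_euler('xyz',o['tcp_rot']).as_matrix(); g=o['eef_pos']-.019*R0[:,0]
P=g+.019*M[:,0]
move_l(P,feed=.03,rotation=e)
o=observe();print(o['time_s'],o['ft_force'],o['eef_pos'])
gripper_to(.05,f_grip=20); hold(.3)
snap("scene","4"); print(observe()['time_s'],observe()['ft_force'],observe()['opening'])
E
```

```text
True 7.1833 [ 0.00059723 -0.00012224 -0.06377894] [-0.15011295  1.96656386  4.86924296]
7.4833 [-0.35366337 -0.2372731  -1.90518424] [ 0.50113607 -0.19314482  0.07131187]
8.1 [-0.17275289 -0.1482362  -0.13546529] 0.04997069675456138
```

View pics/scene4.png

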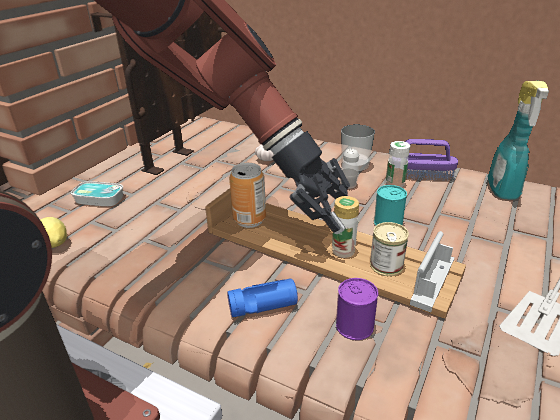

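The jar stands upright in the groove (base near (344,254)), with the pads partly open. Next: open fully, lift straight up, and check.

```bash
python3 - <<'E'
from h import *
from plant import *
from snap import snap
gripper_to(.085); hold(.1)
p=observe()['eef_pos']
r=move_l(p+[0,0,.13],feed=.15,max_force=8); print(r,observe()['time_s'])
# pre-push pose, high, behind stop; tool down, camera on +y side is side -z
M,e=orient(0,-.05); 
movep([.492,-.375,.20],e)
gripper_to(.0)
o=observe();print(o['time_s'],o['eef_pos'],o['ft_force'])
snap("scene","5");snap("top","5")
p,d,K,D,T=load("top5"); W=wmap(p,d,K,D,T)
for nm,lo,hi in [("jar",.112,.122),("tin",.078,.088),("can",.122,.132),("stop",.068,.078)]:
    m=((W[...,2]>lo)&(W[...,2]<hi)).astype(np.uint8); m[:175]=0;m[260:]=0;m[:,:195]=0;m[:,440:]=0
    n,l,s,c=cv2.connectedComponentsWithStats(m)
    for i in range(1,n):
        if s[i,4]>40: q=W[l==i]; print(nm,s[i].tolist(),((q.min(0)+q.max(0))/2).round(4),(q.max(0)-q.min(0)).round(3))
E
```

```text
False 9.6583
11.375 [ 0.49197046 -0.37508171  0.20004135] [-0.49827758 -0.60992701  0.59660835]
jar [204, 185, 38, 37, 262] [0.5129 0.0179 0.1169] [0.063 0.065 0.01 ]
jar [329, 201, 24, 24, 441] [ 0.5015 -0.1868  0.1171] [0.04 0.04 0.01]
tin [367, 202, 32, 32, 736] [ 0.4984 -0.2685  0.083 ] [0.056 0.055 0.01 ]
can [206, 186, 34, 33, 751] [0.5129 0.017  0.1263] [0.055 0.057 0.009]
stop [414, 191, 9, 61, 338] [ 0.4943 -0.3381  0.073 ] [0.111 0.016 0.01 ]<sys>:0: UserWarning: Gimbal lock detected. Setting third angle to zero since it is not possible to uniquely determine all angles.
```

View pics/scene5.png

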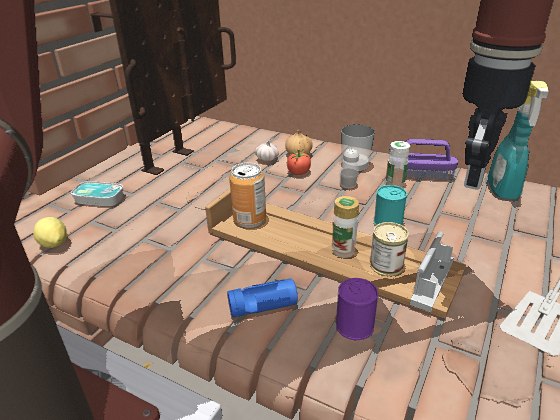

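View pics/top5.png

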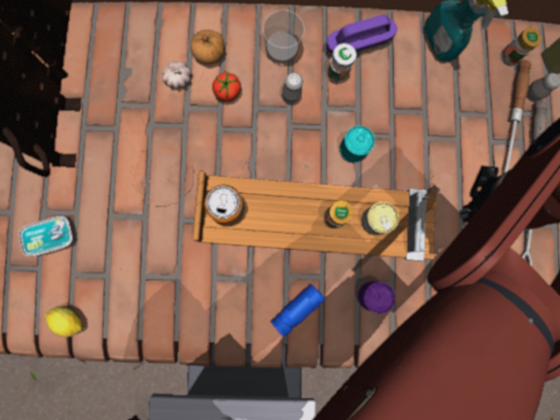

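The jar stands at (.5015, -.187) with its top at 0.117 m, upright and centred; can and tin are unmoved. Now I push the stop.

```bash
python3 - <<'E'
from h import *
from plant import *
from snap import snap
cx=lambda y:.5034+.0498*(y+.15)
print(move_l([cx(-.385),-.385,.20],feed=.1))
print(move_l([cx(-.385),-.385,.045],feed=.15,max_force=10),observe()['ft_force'])
r=move_l([cx(-.155),-.155,.045],feed=.06,max_force=15)
o=observe();print(r,o['time_s'],o['eef_pos'],o['ft_force'])
snap("scene","6")
E
```

```text
False
False [-0.00857348  0.02627165  0.60640364]
False 16.9 [ 0.50325303 -0.15505526  0.04510193] [ 3.82891688 -3.46435097 -0.15799136]
```

View pics/scene6.png

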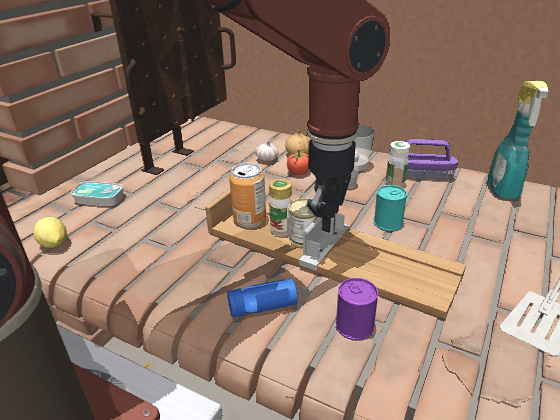

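Can (248,195), jar (280,207) and tin (302,220) all stand, with the stop close behind the tin. Now the slow final press.

```bash
python3 - <<'E'
from h import *
from plant import *
from snap import snap
cx=lambda y:.5034+.0498*(y+.15)
r=move_l([cx(-.115),-.115,.045],feed=.02,max_force=8)
o=observe();p=o['eef_pos'];print(r,o['time_s'],p,o['ft_force'])
move_l(p+[-.001,-.02,0],feed=.04)
move_l(p+[-.002,-.035,.10],feed=.15)
M,e=orient(0,-.05)
movep([.45,-.42,.25],e)
o=observe();print(o['time_s'],o['ft_force'])
snap("scene","7");snap("top","7")
p,d,K,D,T=load("top7"); W=wmap(p,d,K,D,T)
C={}
for nm,lo,hi in [("jar",.112,.122),("tin",.078,.088),("can",.122,.132),("stop",.068,.078)]:
    m=((W[...,2]>lo)&(W[...,2]<hi)).astype(np.uint8); m[:175]=0;m[260:]=0;m[:,:195]=0;m[:,440:]=0
    n,l,s,c=cv2.connectedComponentsWithStats(m)
    for i in range(1,n):
        if s[i,4]>40: q=W[l==i]; print(nm,s[i].tolist(),((q.min(0)+q.max(0))/2).round(4),(q.max(0)-q.min(0)).round(3))
E
```

```text
True 18.5667 [ 0.50519929 -0.12028604  0.04504912] [ 0.71724555 -2.40021753  1.74772226]
21.1417 [-0.28373779  1.3920197   0.31497405]
jar [197, 182, 62, 37, 682] [0.5179 0.0094 0.117 ] [0.063 0.106 0.01 ]
tin [258, 191, 33, 32, 763] [ 0.5127 -0.072   0.083 ] [0.056 0.058 0.01 ]
can [199, 183, 34, 33, 758] [0.5181 0.0291 0.1261] [0.055 0.057 0.008]
stop [287, 181, 10, 62, 323] [ 0.5061 -0.1041  0.0731] [0.112 0.015 0.01 ]<sys>:0: UserWarning: Gimbal lock detected. Setting third angle to zero since it is not possible to uniquely determine all angles.
```

View pics/scene7.png

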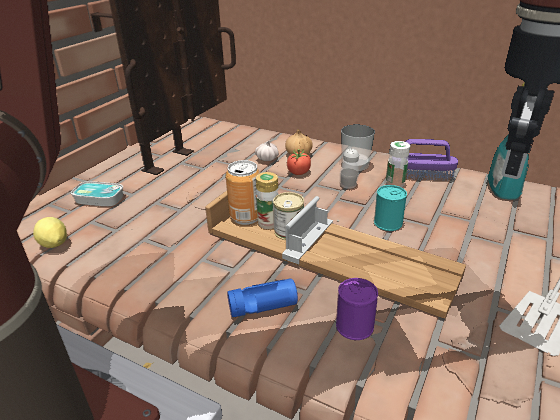

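View pics/top7.png

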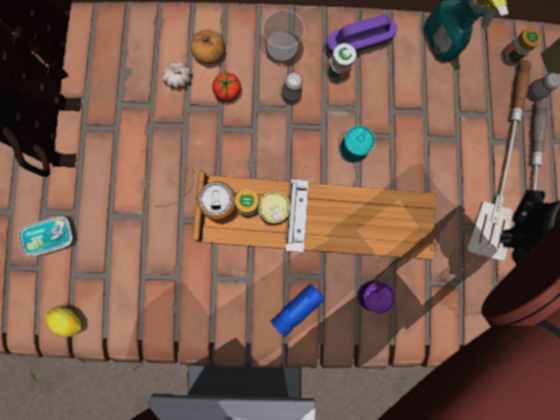

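The row is snug. In metres:

| Check | Measured | In contact | Limit |
|---|---|---|---|
| can–jar, centre to centre | ~0.052 | 0.054 | 0.064 |
| jar–tin, centre to centre | ~0.049 | 0.0495 | 0.060 |
| tin–stop edge | ~0.032 | 0.0335 | 0.0435 |

The tops of can, jar and tin are at their upright heights and the robot is clear, so I'm handing in.

```bash
python3 - <<'E'
from plant import *
print(job_done()); print(observe()['time_s'])
E
```

```text
the job is handed in; nothing more can be done
None
the job is handed in; nothing more can be done
```

I stood the jar upright between the can and the tin, then pushed the stop up until the row was snug against the end board. The job was handed in at about 21 s of the 48 s allowed; no verdict is reported.

**How it was done:** I gripped the lying jar with the tool tilted 47° and turned it upright about the jaw axis. I lowered it to touch the groove floor and released it. It stood alone, centred, with its top at 0.117 m (0.118 m expected). I then pushed the stop from behind with closed fingers until the force changed by 8 N, and backed the arm away.

**Last checks in the top camera:**
- **Spacing:** can to jar was about 52 mm, jar to tin about 49 mm and tin to stop edge about 32 mm, all within limits. These are 0.5 to 2 mm under true contact distances, which fits the 2 mm calibration error.
- **Can to end board:** about 30 mm from the can's centre (limit 45 mm, contact 33 mm).
- **Upright:** the tops of can, jar and tin were at their standing heights.
- **Weak spots:** in the final view the jar's top merged with the can's rim in the height mask, so I took its position from the edge of that patch. The push also showed a sideways force of about 4 N midway, which had dropped below 1 N by the end.

No check failed.

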